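Slide the lunch box through the gap to its place on the nightstand

TASK

Using only the fingertips or the outside of the fingers, push the closed lunch box along the nightstand top, lengthwise through the narrow gap between the square baby-monitor dock and the round noise machine, until it is wholly through and its leading end rests squarely up against the low pine stop rail behind the gap. Keep it flat on the top the whole time, neither lifting nor tipping it, and leave the car, jar, glass bottle, mug, book and clock where they stand. Finish with the fingers clear.

Things in the scene. Friction and masses are not known exactly. Their poses are not given: they have to be found in the camera images.
- lunch_box: The closed lunch box: a loose rounded flat grey plastic box, 120 mm long (its x axis) x 96 mm wide (y) x 48 mm tall, vertical corners rounded to 14 mm, sides upright, about 0.35 kg. It slides on the top when pushed and stops when the push stops. Origin: centre of its underside. It starts on the robot's right (-y) side, its x axis pointing roughly at the gap (up to about half a radian off) and not in line with it.
- stop_rail: Low pine stop rail, fixed: 20 mm thick (its x), 170 mm long (y), 30 mm tall. Origin: centre of its underside. Its x axis (about world +y, to the robot's left) is the direction in which the box is pushed; the box comes to rest against its -x face, 10 mm before the origin, so the box's centre then lies 70 mm before the origin along -x, centred to within 20 mm in y, its long axis parallel to the rail's x axis.
- monitor_dock: Square baby-monitor dock, white plastic, fixed: 110 mm along its x, 120 mm along its y, 52 mm tall, axes parallel to the stop rail's. Origin: centre of its underside. Its side, 60 mm from the origin, is one wall of the gap. It stands on either side of the gap.
- noise_machine: Round noise machine, white plastic, fixed: 120 mm across, 52 mm tall. Origin: centre of its underside. The other wall of the gap. Dock and machine stand some 210 mm before the stop rail (along its -x), about 112 mm to either side, which leaves a gap about 102 to 106 mm wide, midway between the two origins; the box, flush with the rail, is clear of both by some 8 mm or more.
- wooden_car: Bystander, loose, leave alone: small wooden toy car, 90 x 56 x 46 mm, beyond the gap at the side of the parking place. Origin: centre of its underside.
- cream_jar: Bystander, loose, leave alone: low round cream jar, 56 mm across, 45 mm tall, beyond the gap at the other side. Origin: centre of its underside.
- glass_bottle: Bystander, loose, leave alone: tall glass bottle, 58 mm across, 150 mm tall, at the back. Origin: centre of its underside.
- cup: Bystander, loose, leave alone: plastic mug, 70 mm across, 75 mm tall, on the robot's side. Origin: centre of its underside.
- board_book: Bystander, loose, leave alone: flat square book, 140 x 140 x 22 mm, near the robot on its left. Origin: centre of its underside.
- alarm_clock: Bystander, loose, leave alone: small wooden clock, 40 x 85 x 70 mm, at the back. Origin: centre of its underside.
There are look-alikes about, which are no part of the job. What is shaped like the lunch_box but blue or red is not meant.

How it is judged (in metres and radians):
On the way:
1. the box is lengthwise in the gap between dock and noise machine (x of lunch_box in the frame of stop_rail between -0.245 and -0.175 m and y of lunch_box in the frame of stop_rail between -0.012 and 0.012 m and angle between the x axis of lunch_box and the x axis of stop_rail, either way round below 0.12 rad), for 0.05 s.
At the end, for the whole second after the job is handed in: The lunch box has gone lengthwise through the gap and stands flat and still with its leading end within 7 mm of the stop rail's face, within 20 mm of the rail's middle and within 0.12 rad of square to it (x of lunch_box in the frame of stop_rail between -0.077 and -0.062 m and y of lunch_box in the frame of stop_rail between -0.02 and 0.02 m and angle between the x axis of lunch_box and the x axis of stop_rail, either way round below 0.12 rad and height (world z) of lunch_box below 0.005 m and angle between lunch_box's own z axis and vertical below 0.06 rad and linear speed of lunch_box below 0.01 m/s); the robot touches nothing.
It fails at once if the lunch box is lifted off the top (by more than 8 mm) (height (world z) of lunch_box above 0.008 m).
It fails at once if the lunch box is tipped (over 0.2 rad) (angle between lunch_box's own z axis and vertical above 0.2 rad).
It fails at once if a bystander is moved (over 15 mm) or tipped (distance of any of wooden_car, cream_jar, glass_bottle, cup, board_book, alarm_clock from where it was at the start of the episode above 0.015 m or angle between any of wooden_car, cream_jar, glass_bottle, cup, board_book, alarm_clock's own z axis and vertical above 0.3 rad).
It also fails if it takes over 72 s, if anything falls off the work surface, if the arm or the gripper's body presses on something with over 40 N, if the wrist force passes 120 N, or if a joint passes its speed limit or range.

ROBOT

A 6-joint arm with a two-finger parallel gripper is mounted at the origin on the work surface. World frame = base frame: x ahead of the robot, y to its left, z up, the work surface at z = 0. Lengths are in mm, angles in rad, forces in N, time in s.
With the tool pointing down it reaches from about 250 to 800 mm from the base axis. Payload 3.9 kg.
Tool frame: the origin (TCP) lies midway between the tips of the shut fingers; the grasp point (between the pads) lies r.grasp_offset behind it (r.grasp_offset is the distance from the TCP to the grasp point, in mm); z points along the fingers, y is the direction in which the jaws open and shut (so a half turn about z gives the same grasp; the last joint's range is limited). The gripper opens to 85 mm and grips with 20 to 120 N. Pads are 22 mm wide; open, the fingers measure 114 mm over their backs; the gripper's body (76 mm by 85 mm) begins 54 mm behind the grasp point. The pads swing forward as they close: fully open they stand 13 mm farther back than shut.
Start: joints at [1.127, 0.26, -0.138, 1.173, 0, 1.571], TCP at [225.416, 474.134, 231.304] pointing down, gripper open.
Joint ranges: [-2.78, 2.78], [-0.83, 1.72], [-1.28, 1.37], [-1.9, 2.12], [-1.57, 1.48], [-3.14, 3.14]. Speed limits (rad/s): [2.57, 2.57, 3.14, 3.14, 3.14, 3.14].

INTERFACE

Orientations are given as a unit quaternion [w, x, y, z].
In Python, from rig import r gives the robot as it stands. The module is installed in compiled form; this text tells all that it offers.
- The arm moves only by the tool arm_command, never from a script. Its argument "moves" is a list of rows, each a list of 6 numbers: the shift along the tool's x, y, z as a fraction of full scale, then the turn, a rotation vector about the tool's x, y, z as a fraction of full scale. In form: [[dx, dy, dz, ax, ay, az], ...]. A call has exactly 8 rows; each row is the pose to reach, as a shift and turn from the pose commanded when the call began, along the tool's axes at that moment; what a row does not reach only later rows make up. Full scale, the value 1, is 0.12 m for a shift and pi/2 rad for a turn. A row lasts 1/10 s, in which the tool goes at most 50 mm and 8.59 degrees, less where a joint would pass 70% of its speed; a pose out of reach is approached as far as the arm can. A call with a number of a shift or a turn outside -1 to 1 is refused whole. A call with a gripper value outside its range is refused whole. "gripper" is the closure, from -1 (fully open) to 1 (shut), so that 0 is half open, set as the call begins (left out, the last holds). The fingers move at their own pace and stop on an object; the grip force is fixed at half the most. Time passes only in rows, so rows that repeat a pose let the fingers close, or fill a call up. It gives the time, the measured TCP pose, the force and the opening at its end, in the units of the state.
- r.sense(): the state, without advancing time (a new reading comes with each control period).
- r.get_image(name): name is "scene" or "top" or "wrist"; returns the picture (420x560x3 uint8, red, green, blue); there is no depth.
- r.camera_info(name): a dict with "vfov" (degrees; the focal length in pixels is half the picture's height over the tangent of half this angle, whatever the lens; pixels are square), "cx", "cy" (the principal point, pixels), "camera_from_world" (4x4, takes a point from world to camera coordinates). Camera axes: x right, y down, z forward; pixel columns grow to the right and rows downward; lengths in mm; the calibration is good to about 2 mm. A picture is of the moment at which its call begins: read the wrist's pose just before it. camera_info takes no time and is no camera call; for the wrist camera it gives the pose at the moment of the call.
- r.hand_in(): hands the job in, once; it reports no verdict.
The state is a dict: "t": time; "joint_positions": joint angles; "qd": joint speeds; "joint_efforts": joint torques, N m; "eef_pos": TCP position; "eef_rot": TCP orientation; "ft_force": force on the tool from outside, world axes, zero at the start; "torque": the same for the moment, N m; "width": finger opening in mm.
Only numpy, scipy, OpenCV 4.12 (cv2) and the standard library are available. Lean on these libraries where they do the work, as an engineer would, in place of code of your own. Each camera call takes 0.05 s, during which the arm holds its last target. There are 200 camera calls.

## Working session

There is one attempt and no reset: what is moved stays moved. The work goes in short steps, Python scripts to look and compute and a tool call to move; the robot and the scene stay as the last step left them, time stands still between calls to the robot, and variables do not carry over. Pictures are saved under pics/ and viewed, about 8 in all and at most 12, crops included, and the job is handed in when it is done.

Besides the shell and the picture viewer there is one more tool, called after "Request:" as a command line: name --pt "numbers of a row" for each row, then --argument value for the rest. arm_command: Moves the arm, as the interface text tells. Its arguments: {"type":"object","properties":{"moves":{"type":"array"},"gripper":{"type":"number"}},"required":["moves"]}

```bash
mkdir -p pics
python3 - <<'E'
from rig import r
import cv2
s=r.sense(); print({k:s[k] for k in('t','eef_pos','eef_rot','width','ft_force')}, r.grasp_offset)
for n in('scene','top'):
    cv2.imwrite(f'pics/{n}0.png',r.get_image(n)[...,::-1]); print(n,r.camera_info(n))
E
```

```text
{'t': 0.0, 'eef_pos': array([225.12103817, 473.53231245, 230.48230911]), 'eef_rot': array([-2.01115049e-04,  2.20060846e-01,  9.75485681e-01, -9.32991650e-04]), 'width': 85.35942338138089, 'ft_force': array([ 0.36767576,  0.66768662, -0.54171615])} 18.700000000000003
scene {'vfov': 50.053252718165716, 'cx': 281.0004349127784, 'cy': 206.33659488033413, 'camera_from_world': array([[ 6.30649891e-01,  7.76010448e-01,  9.40748082e-03,
        -3.20283608e+02],
       [ 5.72852585e-01, -4.57300735e-01, -6.80232279e-01,
        -3.32709304e+02],
       [-5.23565307e-01,  4.34377512e-01, -7.32936250e-01,
         1.53690802e+03],
       [ 0.00000000e+00,  0.00000000e+00,  0.00000000e+00,
         1.00000000e+00]])}
top {'vfov': 45.4323484270019, 'cx': 279.51546669228026, 'cy': 209.88894037252425, 'camera_from_world': array([[-2.61780918e-03, -9.99992848e-01, -2.72949128e-03,
        -6.29419802e+01],
       [-9.87952106e-01,  3.00862766e-03, -1.54730683e-01,
         5.47621907e+02],
       [ 1.54737789e-01,  2.29155126e-03, -9.87952917e-01,
         1.31736771e+03],
       [ 0.00000000e+00,  0.00000000e+00,  0.00000000e+00,
         1.00000000e+00]])}
```

View pics/top0.png

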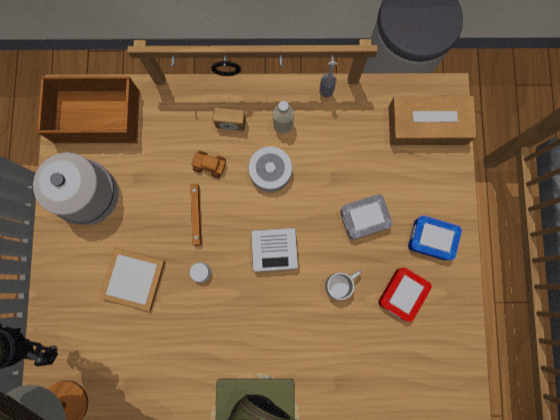

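View pics/scene0.png

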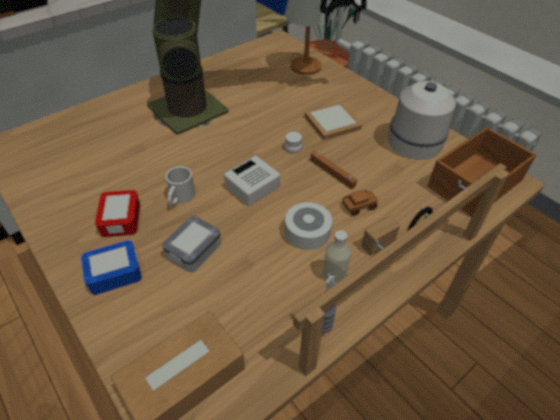

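The top view shows the grey box at about (366,217), the dock at (275,250), the noise machine at (270,168) and the rail at (196,214). The cup is at (340,287). The scene view agrees. I'll enlarge the working area.

```bash
cat > h.py <<'E'
import numpy as np, cv2
from rig import r
def K(n,ci=None):
    ci=ci or r.camera_info(n); f=210/np.tan(np.radians(ci['vfov'])/2); return f,ci['cx'],ci['cy'],ci['camera_from_world']
def back(n,uv,z,ci=None):
    f,cx,cy,T=K(n,ci); uv=np.atleast_2d(uv).astype(float)
    d=np.c_[(uv[:,0]-cx)/f,(uv[:,1]-cy)/f,np.ones(len(uv))]@T[:3,:3]; c=-T[:3,:3].T@T[:3,3]
    return (c+d*((z-c[2])/d[:,2])[:,None])
def proj(n,P,ci=None):
    f,cx,cy,T=K(n,ci); p=np.atleast_2d(P)@T[:3,:3].T+T[:3,3]; return p[:,:2]/p[:,2:]*f+[cx,cy]
E
python3 - <<'E'
from h import *
im=cv2.imread('pics/top0.png')
cv2.imwrite('pics/crop0.png',cv2.resize(im[140:300,180:400],None,fx=3.6,fy=3.6,interpolation=cv2.INTER_CUBIC))
for n,u,z in(('box',(366,214),48),('dock',(275,248),52),('noise',(270,167),52),('rail',(196,214),30),('cup',(340,285),75),('car',(208,163),30),('jar',(200,272),45),('red',(406,294),48),('bottle',(283,105),140),('blue',(436,238),48)): print(n,back('top',u,z)[0].round())
E
```

```text
box [ 535. -298.   48.]
dock [443. -52.  52.]
noise [664. -39.  52.]
rail [539. 164.  30.]
cup [ 345. -220.   75.]
car [682. 134.  30.]
jar [381. 147.  45.]
red [ 322. -396.   48.]
bottle [808. -74. 140.]
blue [ 469. -483.   48.]
```

View pics/crop0.png

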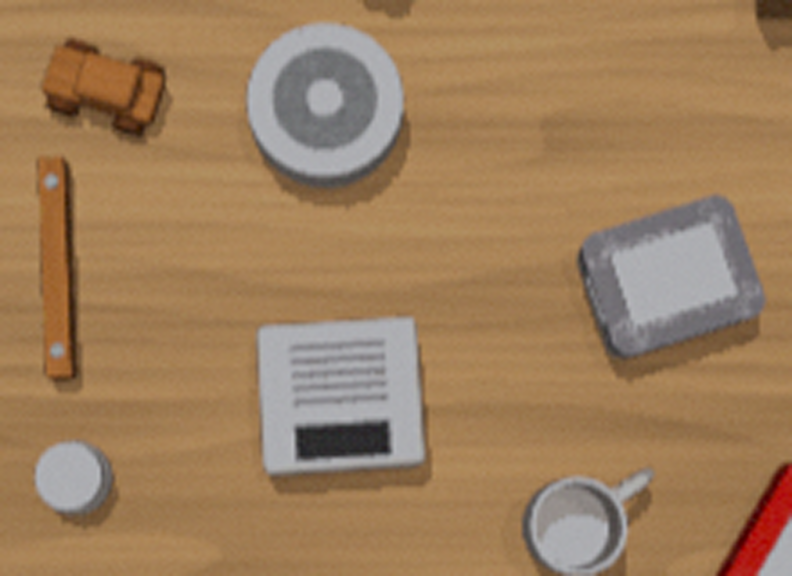

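Run:
```python
from h import *
B=lambda pts,z: back('top',np.array(pts)/3.6+[180-.36,140-.36],z)[:,:2]
rail=B([(38,158),(64,157),(74,375),(47,378)],30); dock=B([(258,324),(415,318),(424,466),(265,474)],52)
noi=B([(325,101),(247,101),(403,101),(325,24),(325,178)],52)
sc=B([(51,181),(57,350)],30)
print('rail',rail.round(),rail.mean(0)); print('dock',dock.round(),dock.mean(0)); print('noise',noi.round())
ang=lambda v:np.arctan2(v[1],v[0])
print('rail y-axis ang(+x world is -y rail) ',[round(ang(v),3) for v in (rail[0]-rail[3],rail[1]-rail[2],sc[0]-sc[1],dock[0]-dock[3],dock[1]-dock[2])])
print('dock x', ang(dock[0]-dock[1])-np.pi/2,ang(dock[3]-dock[2])-np.pi/2)
print('noise-dock',ang(noi[0]-dock.mean(0)),np.hypot(*(noi[0]-dock.mean(0))), (noi[0]+dock.mean(0))/2)
# box: top outline by saturation
im=cv2.imread('pics/top0.png'); hsv=cv2.cvtColor(im,cv2.COLOR_BGR2HSV)
m=((hsv[...,1]<60)&(hsv[...,2]>70)).astype(np.uint8); 
R=np.zeros_like(m);R[185:250,335:398]=m[185:250,335:398]
c=max(cv2.findContours(R,0,1)[0],key=cv2.contourArea); w=back('top',c[:,0],48)[:,:2]
print('box',cv2.minAreaRect(w.astype(np.float32)))
print('label',B([(612,253),(715,222),(733,294),(630,326)],48).round(), B([(612,253),(715,222),(733,294),(630,326)],48).mean(0))
```

```text
rail [[624. 182.]
 [625. 162.]
 [457. 151.]
 [455. 171.]] [540.06413945 166.35807779]
dock [[ 493.   11.]
 [ 497. -106.]
 [ 387. -111.]
 [ 382.    5.]] [439.73778406 -50.15415189]
noise [[663. -39.]
 [663.  20.]
 [662. -98.]
 [723. -39.]
 [603. -39.]]
rail y-axis ang(+x world is -y rail)  [np.float64(0.065), np.float64(0.068), np.float64(0.059), np.float64(0.052), np.float64(0.053)]
dock x 0.03549778754517163 0.047231860163749584
noise-dock 0.05164886285645777 223.1050498241748 [551.14155301 -44.39515208]
box ((528.1492309570312, -296.5615539550781), (96.25769805908203, 125.04763793945312), 17.479921340942383)
label [[ 546. -254.]
 [ 569. -332.]
 [ 515. -343.]
 [ 491. -266.]] [ 530.179632   -298.66832718]
```

```bash
cat >> h.py <<'E'
from scipy.spatial.transform import Rotation as Rn
def pose():
    s=r.sense(); q=np.array(s['eef_rot']); return np.array(s['eef_pos']),Rn.from_quat([*q[1:],q[0]])
def down(a): # tool down with tool y at world angle a
    y=np.array([np.cos(a),np.sin(a),0]); z=np.array([0,0,-1.]); return Rn.from_matrix(np.c_[np.cross(y,z),y,z])
def plan(p,R,wps):
    for P,a in wps:
        P=np.array(P,float); T=down(a); d=R.inv().apply(P-p)/120; w=(R.inv()*T).as_rotvec()/(np.pi/2)
        row=np.r_[d,w].round(3); print(P.round(),round(a,3),row.tolist(),'' if abs(row).max()<=1 else 'TOO BIG')
        p=p+R.apply(row[:3]*120); R=R*Rn.from_rotvec(row[3:]*np.pi/2)
    return p,R
TH=np.pi/2+.054; O=np.array([540,166.])
def rail(x,y,z): # rail frame -> world
    return np.r_[O+x*np.array([np.cos(TH),np.sin(TH)])+y*np.array([-np.sin(TH),np.cos(TH)]),z]
def torail(P): 
    d=np.asarray(P)[...,:2]-O; c,s=np.cos(TH),np.sin(TH); return np.c_[d@[c,s],d@[-s,c]]
E
python3 - <<'E'
from h import *
p,R=pose()
p0=np.array([225,473.5]); p1=np.array([440,-298.])
n=7; wps=[]
for i in range(1,n+1):
    wps.append(([*(p0+(p1-p0)*i/n),300], 1.127-2.644*i/n))
plan(p,R,wps)
E
```

```text
[256. 363. 300.] 0.749 [-0.625, -0.722, -0.577, -0.001, 0.0, 0.24] 
[286. 253. 300.] 0.372 [-0.846, -0.439, -0.0, -0.0, 0.0, 0.241] 
[317. 143. 300.] -0.006 [-0.949, -0.095, 0.0, 0.0, 0.0, 0.24] 
[348.  33. 300.] -0.384 [-0.917, 0.261, 0.001, 0.0, 0.0, 0.241] 
[379. -78. 300.] -0.762 [-0.755, 0.582, -0.0, 0.0, 0.0, 0.24] 
[ 409. -188.  300.] -1.139 [-0.489, 0.819, 0.0, 0.0, 0.0, 0.241] 
[ 440. -298.  300.] -1.517 [-0.151, 0.941, 0.0, 0.0, -0.0, 0.24]
```

Request:
arm_command --pt "-0.15 -0.18 -0.15 0 0 0.06" --pt "-0.31 -0.36 -0.29 0 0 0.12" --pt "-0.47 -0.54 -0.43 0 0 0.18" --pt "-0.625 -0.72 -0.58 0 0 0.24" --pt "-0.625 -0.72 -0.58 0 0 0.24" --pt "-0.625 -0.72 -0.58 0 0 0.24" --pt "-0.625 -0.72 -0.58 0 0 0.24" --pt "-0.625 -0.72 -0.58 0 0 0.24" --gripper 0.2

```text
t: 0.9
eef_pos: [255.6, 364.3, 299.9]
eef_rot: [-0.0, 0.398, 0.917, -0.001]
ft_force: [0.0, -0.7, 1.1]
width: 33.9
```

Request:
arm_command --pt "-0.21 -0.11 0 0 0 0.06" --pt "-0.42 -0.22 0 0 0 0.12" --pt "-0.63 -0.33 0 0 0 0.18" --pt "-0.85 -0.44 0 0 0 0.24" --pt "-0.85 -0.44 0 0 0 0.24" --pt "-0.85 -0.44 0 0 0 0.24" --pt "-0.85 -0.44 0 0 0 0.24" --pt "-0.85 -0.44 0 0 0 0.24"

```text
t: 1.7
eef_pos: [286.8, 254.2, 300.7]
eef_rot: [-0.0, 0.563, 0.827, -0.0]
ft_force: [-0.2, 0.2, -0.8]
width: 33.7
```

Request:
arm_command --pt "-0.24 -0.03 0 0 0 0.06" --pt "-0.48 -0.05 0 0 0 0.12" --pt "-0.71 -0.07 0 0 0 0.18" --pt "-0.95 -0.095 0 0 0 0.24" --pt "-0.95 -0.095 0 0 0 0.24" --pt "-0.95 -0.095 0 0 0 0.24" --pt "-0.95 -0.095 0 0 0 0.24" --pt "-0.95 -0.095 0 0 0 0.24"

```text
t: 2.5
eef_pos: [317.8, 143.9, 300.8]
eef_rot: [-0.0, 0.708, 0.707, -0.0]
ft_force: [0.2, 0.4, 0.2]
width: 34.0
```

Request:
arm_command --pt "-0.23 0.07 0 0 0 0.06" --pt "-0.46 0.13 0 0 0 0.12" --pt "-0.69 0.2 0 0 0 0.18" --pt "-0.92 0.26 0 0 0 0.24" --pt "-0.92 0.26 0 0 0 0.24" --pt "-0.92 0.26 0 0 0 0.24" --pt "-0.92 0.26 0 0 0 0.24" --pt "-0.92 0.26 0 0 0 0.24"

```text
t: 3.3
eef_pos: [348.5, 33.4, 300.9]
eef_rot: [-0.0, 0.827, 0.561, 0.0]
ft_force: [-0.5, -0.2, -0.2]
width: 34.0
```

Tracking is good, so I'll carry on to hover beside the box.

Request:
arm_command --pt "-0.19 0.15 0 0 0 0.06" --pt "-0.38 0.29 0 0 0 0.12" --pt "-0.57 0.44 0 0 0 0.18" --pt "-0.755 0.58 0 0 0 0.24" --pt "-0.755 0.58 0 0 0 0.24" --pt "-0.755 0.58 0 0 0 0.24" --pt "-0.755 0.58 0 0 0 0.24" --pt "-0.755 0.58 0 0 0 0.24"

```text
t: 4.1
eef_pos: [379.3, -76.5, 300.9]
eef_rot: [-0.0, 0.918, 0.396, -0.0]
ft_force: [-0.1, -0.9, -0.8]
width: 34.5
```

Request:
arm_command --pt "-0.12 0.2 0 0 0 0.06" --pt "-0.24 0.41 0 0 0 0.12" --pt "-0.37 0.61 0 0 0 0.18" --pt "-0.49 0.82 0 0 0 0.24" --pt "-0.49 0.82 0 0 0 0.24" --pt "-0.49 0.82 0 0 0 0.24" --pt "-0.49 0.82 0 0 0 0.24" --pt "-0.49 0.82 0 0 0 0.24"

```text
t: 4.9
eef_pos: [410.3, -186.8, 301.0]
eef_rot: [-0.0, 0.976, 0.217, -0.0]
ft_force: [-0.8, 0.3, 0.3]
width: 34.1
```

Request:
arm_command --pt "-0.04 0.23 0 0 0 0.06" --pt "-0.08 0.47 0 0 0 0.12" --pt "-0.11 0.7 0 0 0 0.18" --pt "-0.15 0.94 0 0 0 0.24" --pt "-0.15 0.94 0 0 0 0.24" --pt "-0.15 0.94 0 0 0 0.24" --pt "-0.15 0.94 0 0 0 0.24" --pt "-0.15 0.94 0 0 0 0.24"

```text
t: 5.7
eef_pos: [441.7, -296.5, 301.2]
eef_rot: [-0.0, 1.0, 0.03, 0.0]
ft_force: [-0.3, 0.4, 0.9]
width: 34.4
```

Run:
```python
from h import *
ci=r.camera_info('wrist'); im=r.get_image('wrist'); cv2.imwrite('pics/w0.png',im[...,::-1])
import pickle; pickle.dump(ci,open('w0.pkl','wb'))
s=r.sense(); print(s['eef_pos'],s['joint_positions'].round(2) if hasattr(s['joint_positions'],'round') else s['joint_positions'])
T=ci['camera_from_world']; print('cam',-T[:3,:3].T@T[:3,3], T[2,:3])
p,R=pose(); a=TH-np.pi
plan(p,R,[(rail(-452,118,180),a),(rail(-452,118,70),a),(rail(-452,118,14),a)])
```

```text
[ 441.73231092 -296.69156129  301.25807659] [-0.59  0.25  0.03  1.35  0.    2.49]
cam [ 508.270738   -292.16029883  443.72250171] [-0.2653331  -0.01670581 -0.96401206]
[ 447. -292.  180.] -1.517 [0.043, -0.039, 1.01, -0.0, -0.0, 0.004] TOO BIG
[ 447. -292.   70.] -1.517 [-0.001, 0.0, 0.917, -0.0, -0.0, 0.0] 
[ 447. -292.   14.] -1.517 [0.0, 0.0, 0.467, -0.0, -0.0, 0.0]
```

View pics/w0.png

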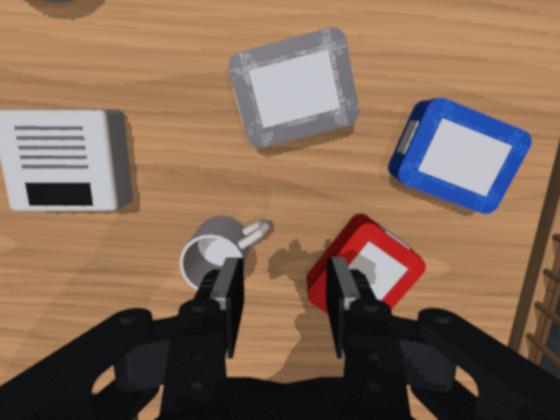

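Run:
```python
from h import *
import pickle; ci=pickle.load(open('w0.pkl','rb'))
im=cv2.imread('pics/w0.png'); hsv=cv2.cvtColor(im,cv2.COLOR_BGR2HSV)
m=np.zeros(im.shape[:2],np.uint8); m[15:160,215:372]=(hsv[15:160,215:372,1]<70)*1
m=cv2.morphologyEx(m,cv2.MORPH_OPEN,np.ones((3,3)))
c=max(cv2.findContours(m,0,1)[0],key=cv2.contourArea); 
w=back('wrist',cv2.convexHull(c)[:,0],48,ci)[:,:2]; print(cv2.minAreaRect(w.astype(np.float32)))
B=lambda p,z:back('wrist',p,z,ci)[:,:2].round(0).tolist()
L=B([(249,83),(328,52),(343,98),(263,128)],48); print('label',L,np.mean(L,0))
print('cup handle',B([(268,226)],40),'red corner',B([(362,216),(308,280)],48),'dock corner top',B([(107,110),(4,110),(94,212)],52), 'blue',B([(390,165),(400,115)],48))
```

```text
((529.4979248046875, -300.8151550292969), (96.44829559326172, 121.19580841064453), 17.61664390563965)
label [[533.0, -255.0], [567.0, -332.0], [524.0, -351.0], [490.0, -271.0]] [ 528.5  -302.25]
cup handle [[380.0, -281.0]] red corner [[401.0, -385.0], [320.0, -331.0]] dock corner top [[498.0, -112.0], [492.0, -7.0], [389.0, -90.0]] blue [[459.0, -409.0], [511.0, -412.0]]
```

Run:
```python
from h import *
p,R=pose(); a=TH-np.pi
plan(p,R,[(rail(-465,118,190),a),(rail(-465,118,80),a),(rail(-465,118,12),a),(rail(-465,88,12),a),(rail(-465,59,12),a)])
```

```text
[ 447. -305.  190.] -1.517 [0.042, 0.069, 0.927, -0.0, -0.0, 0.004] 
[ 447. -305.   80.] -1.517 [-0.0, 0.0, 0.917, -0.0, -0.0, 0.0] 
[ 447. -305.   12.] -1.517 [-0.0, 0.0, 0.566, -0.0, -0.0, 0.0] 
[ 477. -303.   12.] -1.517 [0.25, 0.0, 0.001, -0.0, -0.0, 0.0] 
[ 506. -302.   12.] -1.517 [0.241, 0.0, -0.0, -0.0, -0.0, 0.0]
```

Request:
arm_command --pt "0.01 0.02 0.23 0 0 0.004" --pt "0.02 0.035 0.46 0 0 0.004" --pt "0.03 0.05 0.7 0 0 0.004" --pt "0.04 0.07 0.93 0 0 0.004" --pt "0.04 0.07 0.93 0 0 0.004" --pt "0.04 0.07 0.93 0 0 0.004" --pt "0.04 0.07 0.93 0 0 0.004" --pt "0.04 0.07 0.93 0 0 0.004"

```text
t: 6.55
eef_pos: [448.2, -306.4, 191.2]
eef_rot: [0.001, 1.0, 0.026, 0.001]
ft_force: [-0.1, -0.2, 0.2]
width: 34.3
```

Request:
arm_command --pt "0 0 0.2 0 0 0" --pt "0 0 0.4 0 0 0" --pt "0 0 0.6 0 0 0" --pt "0 0 0.75 0 0 0" --pt "0 0 0.85 0 0 0" --pt "0 0 0.92 0 0 0" --pt "0 0 0.92 0 0 0" --pt "0 0 0.92 0 0 0"

```text
t: 7.35
eef_pos: [447.7, -306.2, 79.7]
eef_rot: [0.0, 1.0, 0.026, 0.001]
ft_force: [-0.6, 0.4, -0.2]
width: 33.6
```

Request:
arm_command --pt "0 0 0.1 0 0 0" --pt "0 0 0.2 0 0 0" --pt "0 0 0.3 0 0 0" --pt "0 0 0.4 0 0 0" --pt "0 0 0.5 0 0 0" --pt "0 0 0.56 0 0 0" --pt "0 0 0.56 0 0 0" --pt "0 0 0.56 0 0 0"

```text
t: 8.15
eef_pos: [447.2, -305.8, 11.5]
eef_rot: [-0.0, 1.0, 0.026, -0.0]
ft_force: [-0.4, -0.5, 0.1]
width: 34.1
```

Request:
arm_command --pt "0.03 0 0 0 0 0" --pt "0.06 0 0 0 0 0" --pt "0.09 0 0 0 0 0" --pt "0.12 0 0 0 0 0" --pt "0.15 0 0 0 0 0" --pt "0.19 0 0 0 0 0" --pt "0.22 0 0 0 0 0" --pt "0.25 0 0 0 0 0"

```text
t: 8.95
eef_pos: [476.9, -303.9, 11.5]
eef_rot: [-0.0, 1.0, 0.026, -0.0]
ft_force: [-3.2, 0.4, 1.9]
width: 34.2
```

Contact made, with a force of about 3 N. I'll continue to just short of the final offset.

Request:
arm_command --pt "0.03 0 0 0 0 0" --pt "0.06 0 0 0 0 0" --pt "0.09 0 0 0 0 0" --pt "0.12 0 0 0 0 0" --pt "0.15 0 0 0 0 0" --pt "0.18 0 0 0 0 0" --pt "0.2 0 0 0 0 0" --pt "0.2 0 0 0 0 0"

```text
t: 9.75
eef_pos: [502.0, -303.2, 11.8]
eef_rot: [0.0, 1.0, 0.026, 0.001]
ft_force: [0.5, -0.2, -0.1]
width: 34.2
```

```bash
cat >> h.py <<'E'
def look(n,tag,show=True):
    ci=r.camera_info(n); im=r.get_image(n)[...,::-1].copy(); cv2.imwrite(f'pics/{tag}.png',im)
    import pickle; pickle.dump(ci,open(f'{tag}.pkl','wb')); return im,ci
def label(n,im,ci,guess,rad=75):
    # white lid label: bright unsaturated blob nearest the guess (world xy)
    hsv=cv2.cvtColor(im,cv2.COLOR_BGR2HSV); u=proj(n,[[*guess,48]],ci)[0]
    m=((hsv[...,1]<50)&(hsv[...,2]>150)).astype(np.uint8)
    cs=[c for c in cv2.findContours(m,0,1)[0] if cv2.contourArea(c)>300]
    c=min(cs,key=lambda c:np.hypot(*(c[:,0].mean(0)-u)))
    w=back(n,cv2.convexHull(c)[:,0],48,ci)[:,:2]; rc=cv2.minAreaRect(w.astype(np.float32))
    b=cv2.boxPoints(rc); e=b[1]-b[0]; f=b[2]-b[1]; v=e if np.hypot(*e)>np.hypot(*f) else f
    a=np.arctan2(v[1],v[0])%np.pi; t=torail(np.array(rc[0]))[0]
    print(n,'label size',np.round(rc[1],1),'rail xy',t.round(1),'ang err',round(a-TH,3)); return rc
E
python3 - <<'E'
from h import *
for n,t in(('top','t1'),('wrist','w1')):
    im,ci=look(n,t); label(n,im,ci,(545,-300))
im=cv2.imread('pics/top0.png'); label('top',im,None,(529,-301))
import pickle; label('wrist',cv2.imread('pics/w0.png'),pickle.load(open('w0.pkl','rb')),(529,-301))
a=cv2.imread('pics/t1.png')[140:300,180:400]; cv2.imwrite('pics/v1.png',np.hstack([cv2.resize(a,(400,291),interpolation=2),cv2.resize(cv2.imread('pics/w1.png'),(388,291))]))
E
```

```text
top label size [72.  72.3] rail xy [-464.     1.6] ang err -0.013
wrist label size [59.9 82.2] rail xy [-474.     0.8] ang err 0.089
top label size [60.6 81.8] rail xy [-464.4   35.5] ang err 0.243
wrist label size [ 76.1 102.9] rail xy [-460.5   31.4] ang err 0.204
```

View pics/v1.png

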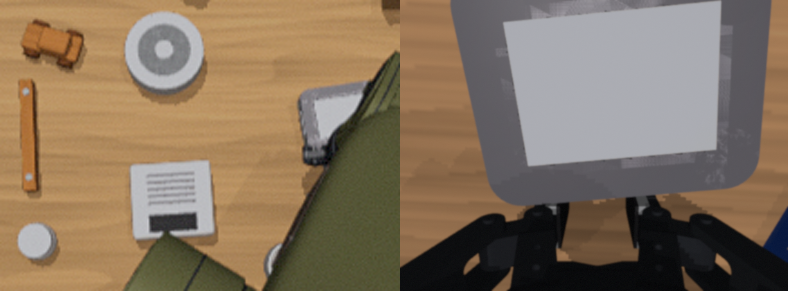

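The wrist view shows the box is still tilted about +0.09 rad, and its centre is already on the gap line. A two-finger push on the rear face will square it from here, so I'll go around behind it.

Run:
```python
from h import *
import pickle; print('blue corner',back('wrist',[(445,98),(528,140)],48,pickle.load(open('w0.pkl','rb'))).round())
p,R=pose(); a=TH-np.pi; b=.054
x,y=torail(p)[0]; print(x,y)
plan(p,R,[(rail(x,y+15,12),a),(rail(x,y+15,110),a),(rail(-515,40,110),(a+b)/2),(rail(-563,1,110),b),(rail(-563,1,12),b),(rail(-545,1,12),b)])
```

```text
blue corner [[ 531. -455.   48.]
 [ 494. -550.   48.]]
-466.59778222899234 63.41474737265021
[ 487. -304.   12.] -1.517 [-0.125, 0.0, -0.0, 0.0, -0.001, -0.001] 
[ 487. -304.  110.] -1.517 [-0.0, 0.001, -0.817, 0.0, 0.0, 0.0] 
[ 528. -350.  110.] -0.731 [0.32, 0.403, 0.0, 0.0, 0.0, -0.5] 
[ 569. -396.  110.] 0.054 [-0.053, 0.513, 0.0, 0.0, 0.0, -0.5] 
[ 569. -396.   12.] 0.054 [0.001, -0.0, 0.817, -0.0, 0.0, 0.0] 
[ 568. -378.   12.] 0.054 [0.15, -0.0, 0.0, -0.0, 0.0, 0.0]
```

Request:
arm_command --pt "-0.06 0 0 0 0 0" --pt "-0.125 0 0 0 0 0" --pt "-0.125 0 -0.15 0 0 0" --pt "-0.125 0 -0.3 0 0 0" --pt "-0.125 0 -0.5 0 0 0" --pt "-0.125 0 -0.7 0 0 0" --pt "-0.125 0 -0.82 0 0 0" --pt "-0.125 0 -0.82 0 0 0"

```text
t: 10.65
eef_pos: [487.0, -304.9, 112.5]
eef_rot: [0.001, 1.0, 0.026, 0.002]
ft_force: [-0.1, -0.4, -0.2]
width: 34.0
```

Request:
arm_command --pt "0.05 0.06 0 0 0 -0.08" --pt "0.1 0.13 0 0 0 -0.16" --pt "0.16 0.2 0 0 0 -0.24" --pt "0.21 0.27 0 0 0 -0.32" --pt "0.27 0.34 0 0 0 -0.41" --pt "0.32 0.4 0 0 0 -0.5" --pt "0.32 0.4 0 0 0 -0.5" --pt "0.32 0.4 0 0 0 -0.5"

```text
t: 11.45
eef_pos: [525.9, -349.2, 109.0]
eef_rot: [-0.001, 0.914, 0.405, -0.001]
ft_force: [-0.6, 0.7, 0.9]
width: 34.2
```

Request:
arm_command --pt "-0.01 0.08 0 0 0 -0.08" --pt "-0.02 0.16 0 0 0 -0.16" --pt "-0.03 0.25 0 0 0 -0.24" --pt "-0.035 0.34 0 0 0 -0.32" --pt "-0.04 0.42 0 0 0 -0.41" --pt "-0.05 0.51 0 0 0 -0.5" --pt "-0.05 0.51 0 0 0 -0.5" --pt "-0.05 0.51 0 0 0 -0.5"

```text
t: 12.25
eef_pos: [567.6, -394.4, 109.6]
eef_rot: [-0.001, 0.69, 0.724, -0.0]
ft_force: [-0.5, -0.2, 0.2]
width: 33.8
```

Run:
```python
from h import *
im,ci=look('wrist','w2'); label('wrist',im,ci,(565,-303))
p,R=pose(); print(p,torail(p))
plan(p,R,[(rail(-563,1,12),.054)])
im,ci=look('top','t2'); label('top',im,ci,(565,-303))
```

```text
wrist label size [71.4 82. ] rail xy [-478.7   -4.8] ang err 0.08
[ 567.57951362 -394.31371683  109.75131085] [[-560.98554797    2.70292552]]
[ 569. -396.   12.] 0.054 [-0.018, 0.015, 0.815, -0.001, -0.001, -0.003] 
top label size [65.  95.1] rail xy [-472.4    0.7] ang err 0.148
```

View pics/w2.png

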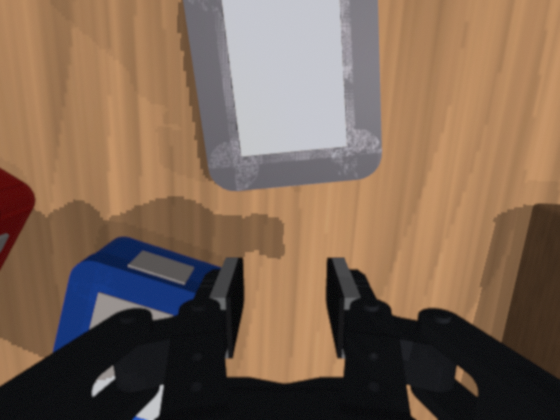

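Run:
```python
from h import *
import pickle; ci=pickle.load(open('w2.pkl','rb'))
im=cv2.imread('pics/w2.png')
t=torail(back('wrist',[(225,0),(241,156),(347,149),(342,0),(240,191),(355,182),(188,8),(209,170),(381,140),(377,0)],48,ci)); print(t.round(1).tolist())
rc,lc=t[1:3].mean(0),t[2]-t[1]; print('label rear mid',rc,'ang',np.arctan2(lc[0],-lc[1]))
print('side angs',[np.arctan2(d[1],d[0]) for d in (t[0]-t[1],t[3]-t[2],t[6]-t[7],t[9]-t[8])])
```

```text
[[-440.6, 32.0], [-517.4, 26.9], [-514.0, -31.2], [-441.0, -25.9], [-537.1, 28.2], [-532.3, -36.4], [-444.1, 50.6], [-525.1, 45.0], [-509.2, -49.5], [-441.1, -43.2]]
label rear mid [-515.69653641   -2.13224136] ang 0.059866498979620764
side angs [np.float64(0.06587610421620203), np.float64(0.07275834810491329), np.float64(0.06878295231714288), np.float64(0.09215600147078498)]
```

Request:
arm_command --pt "-0.018 0.02 0.15 0 0 -0.003" --pt "-0.018 0.02 0.3 0 0 -0.003" --pt "-0.018 0.02 0.45 0 0 -0.003" --pt "-0.018 0.02 0.6 0 0 -0.003" --pt "-0.018 0.02 0.72 0 0 -0.003" --pt "-0.018 0.02 0.81 0 0 -0.003" --pt "-0.018 0.02 0.81 0 0 -0.003" --pt "-0.018 0.02 0.81 0 0 -0.003"

```text
t: 13.15
eef_pos: [571.1, -397.2, 13.2]
eef_rot: [0.0, 0.687, 0.727, 0.0]
ft_force: [0.4, -0.5, -0.5]
width: 34.4
```

Request:
arm_command --pt "0.08 0 0 0 0 0" --pt "0.16 0 0 0 0 0" --pt "0.24 0 0 0 0 0" --pt "0.32 0 0 0 0 0" --pt "0.4 0 0 0 0 0" --pt "0.48 0 0 0 0 0" --pt "0.54 0 0 0 0 0" --pt "0.58 0 0 0 0 0"

```text
t: 13.95
eef_pos: [567.3, -327.0, 13.2]
eef_rot: [0.0, 0.686, 0.727, 0.0]
ft_force: [0.1, -3.9, 1.7]
width: 34.1
```

Request:
arm_command --pt "0.06 0 0 0 0 0" --pt "0.13 0 0 0 0 0" --pt "0.2 0 0 0 0 0" --pt "0.28 0 0 0 0 0" --pt "0.36 0 0 0 0 0" --pt "0.42 0 0 0 0 0" --pt "0.46 0 0 0 0 0" --pt "0.48 0 0 0 0 0"

```text
t: 14.75
eef_pos: [563.4, -269.3, 12.7]
eef_rot: [-0.0, 0.686, 0.727, -0.0]
ft_force: [0.9, -4.3, 1.6]
width: 34.2
```

Run:
```python
from h import *
p,R=pose(); print(p,torail(p))
im,ci=look('wrist','w3'); label('wrist',im,ci,rail(torail(p)[0][0]+71,0,0)[:2])
im,ci=look('top','t3'); label('top',im,ci,rail(torail(p)[0][0]+71,0,0)[:2])
a=im[130:300,180:400]; cv2.imwrite('pics/v3.png',np.hstack([cv2.resize(a,(440,340),interpolation=2),cv2.resize(cv2.imread('pics/w3.png'),(340,340))]))
```

```text
[ 563.39003869 -269.27856335   12.71279034] [[-4.35906530e+02  1.37676341e-01]]
wrist label size [62.8 65. ] rail xy [-373.2   -4.7] ang err 0.004
top label size [68.2 96. ] rail xy [-366.4   -5.5] ang err 0.151
```

View pics/v3.png

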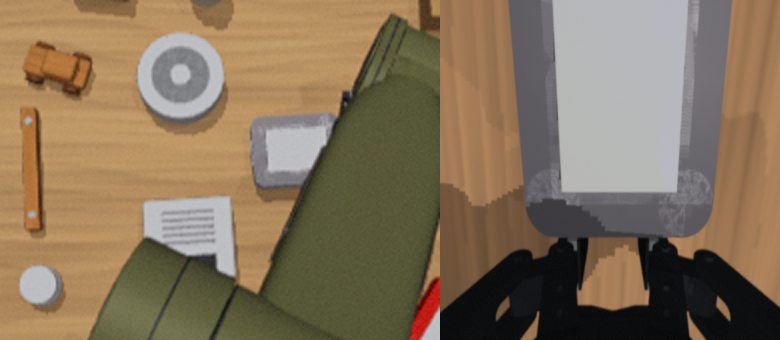

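Run:
```python
from h import *
import pickle; ci=pickle.load(open('w3.pkl','rb')); im=cv2.imread('pics/w3.png'); 
def edges(im,rows,lo=60,sat=50):
    hsv=cv2.cvtColor(im,cv2.COLOR_BGR2HSV)
    for v in rows:
        wht=np.where((hsv[v,:,1]<45)&(hsv[v,:,2]>150))[0]; g=np.where(hsv[v,:,1]<70)[0]; g=g[(g>60)&(g<520)]
        P=lambda u:torail(back('wrist',[(u,v)],48,ci))[0].round(1)
        print(v,wht.min(),wht.max(),'label',P(wht.min()),P(wht.max()),'grey',g.min(),g.max(),P(g.min()),P(g.max()))
edges(im,(20,80,140,200))
t=cv2.imread('pics/t3.png'); h=cv2.cvtColor(t,cv2.COLOR_BGR2HSV)
for u in(315,320,325):
    print(u,[(v,*h[v,u]) for v in range(182,232,1) if v<192 or v>218])
```

```text
20 187 425 label [-345.5   26.6] [-345.3  -36. ] grey 115 478 [-345.6   45.6] [-345.2  -49.9]
80 190 405 label [-360.4   26.8] [-360.2  -32.1] grey 121 471 [-360.5   45.7] [-360.1  -50.1]
140 195 398 label [-376.6   26.4] [-376.3  -31.5] grey 128 463 [-376.6   45.5] [-376.3  -50.1]
200 198 392 label [-394.2   26.6] [-393.9  -31.2] grey 135 455 [-394.2   45.4] [-393.9  -50. ]
315 [(182, np.uint8(17), np.uint8(123), np.uint8(183)), (183, np.uint8(16), np.uint8(123), np.uint8(185)), (184, np.uint8(17), np.uint8(121), np.uint8(186)), (185, np.uint8(16), np.uint8(115), np.uint8(189)), (186, np.uint8(16), np.uint8(118), np.uint8(186)), (187, np.uint8(15), np.uint8(92), np.uint8(169)), (188, np.uint8(3), np.uint8(33), np.uint8(149)), (189, np.uint8(150), np.uint8(8), np.uint8(133)), (190, np.uint8(138), np.uint8(10), np.uint8(133)), (191, np.uint8(135), np.uint8(8), np.uint8(133)), (219, np.uint8(150), np.uint8(8), np.uint8(134)), (220, np.uint8(150), np.uint8(10), np.uint8(128)), (221, np.uint8(160), np.uint8(6), np.uint8(124)), (222, np.uint8(135), np.uint8(4), np.uint8(116)), (223, np.ui
[... 2084 characters left out ...]
.uint8(144), np.uint8(10), np.uint8(134)), (219, np.uint8(158), np.uint8(8), np.uint8(124)), (220, np.uint8(143), np.uint8(8), np.uint8(122)), (221, np.uint8(150), np.uint8(8), np.uint8(125)), (222, np.uint8(150), np.uint8(13), np.uint8(100)), (223, np.uint8(11), np.uint8(32), np.uint8(89)), (224, np.uint8(12), np.uint8(100), np.uint8(112)), (225, np.uint8(15), np.uint8(124), np.uint8(123)), (226, np.uint8(15), np.uint8(130), np.uint8(122)), (227, np.uint8(14), np.uint8(125), np.uint8(124)), (228, np.uint8(15), np.uint8(129), np.uint8(121)), (229, np.uint8(15), np.uint8(132), np.uint8(124)), (230, np.uint8(16), np.uint8(123), np.uint8(151)), (231, np.uint8(16), np.uint8(126), np.uint8(168))]
```

Request:
arm_command --pt "0.06 -0.002 0 0 0 0" --pt "0.13 -0.004 0 0 0 0" --pt "0.21 -0.007 0 0 0 0" --pt "0.29 -0.01 0 0 0 0" --pt "0.37 -0.012 0 0 0 0" --pt "0.44 -0.015 0 0 0 0" --pt "0.5 -0.017 0 0 0 0" --pt "0.53 -0.018 0 0 0 0"

```text
t: 15.65
eef_pos: [557.7, -205.8, 12.9]
eef_rot: [-0.0, 0.686, 0.727, -0.0]
ft_force: [-0.5, -2.4, -0.4]
width: 34.1
```

Run:
```python
from h import *
p,R=pose(); print(p,torail(p),R.as_quat())
im,ci=look('wrist','w4')
hsv=cv2.cvtColor(im,cv2.COLOR_BGR2HSV)
for v in(20,80,140,200):
    g=np.where(hsv[v,:,1]<70)[0]; g=g[(g>60)&(g<520)]
    P=lambda u:torail(back('wrist',[(u,v)],48,ci))[0].round(1)
    print('grey',P(g.min()),P(g.max()))
t,_=look('top','t4')
cv2.imwrite('pics/v4.png',np.hstack([cv2.resize(t[140:300,210:360],(450,480),interpolation=2),cv2.resize(im,(350,480))]))
```

```text
[ 557.6663062  -205.79004107   12.87404863] [[-372.20161986    2.4263514 ]] [ 6.86285073e-01  7.27332623e-01 -5.05833123e-05 -2.25044863e-04]
grey [-281.8   47.9] [-281.4  -47.7]
grey [-296.7   47.7] [-296.4  -47.9]
grey [-312.9   47.9] [-312.5  -47.9]
grey [-330.5   47.7] [-330.2  -47.8]
```

View pics/v4.png

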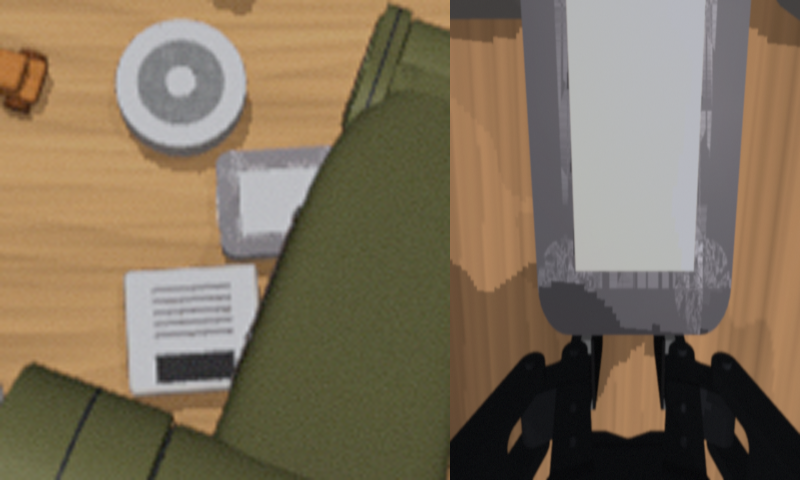

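The box is centred on the line and square to it (y = 0.0). I'll push it through the gap with a 1 mm bias away from the noise machine.

Request:
arm_command --pt "0.06 0 0 0 0 0" --pt "0.14 -0.002 0 0 0 0" --pt "0.23 -0.004 0 0 0 0" --pt "0.32 -0.006 0 0 0 0" --pt "0.41 -0.008 0 0 0 0" --pt "0.5 -0.008 0 0 0 0" --pt "0.56 -0.008 0 0 0 0" --pt "0.6 -0.008 0 0 0 0"

```text
t: 16.55
eef_pos: [552.8, -134.2, 13.1]
eef_rot: [0.0, 0.686, 0.727, -0.0]
ft_force: [0.1, -2.8, 1.7]
width: 33.9
```

```bash
cat > chk.py <<'E'
import sys
from h import *
p,R=pose(); print(torail(p)); im,ci=look('wrist',sys.argv[1])
hsv=cv2.cvtColor(im,cv2.COLOR_BGR2HSV)
for v in(60,140,200):
    w=np.where((hsv[v,:,1]<45)&(hsv[v,:,2]>150))[0]; w=w[(w>150)&(w<420)]; g=np.where(hsv[v,:,1]<70)[0]; g=g[(g>60)&(g<520)]
    P=lambda u:torail(back('wrist',[(u,v)],48,ci))[0].round(1)
    print('label',P(w.min()),P(w.max()),'grey',P(g.min()),P(g.max()))
E
python3 chk.py w5
```

```text
[[-300.46261054    3.37440645]]
label [-219.8   30.1] [-219.5  -31.9] grey [-219.9   64.7] [-219.4  -59.3]
label [-241.1   30. ] [-240.9  -27.8] grey [-241.2   68.1] [-240.7  -63. ]
label [-258.7   29.9] [-258.5  -27.8] grey [-258.9   70.9] [-258.4  -66. ]
```

View pics/w5.png

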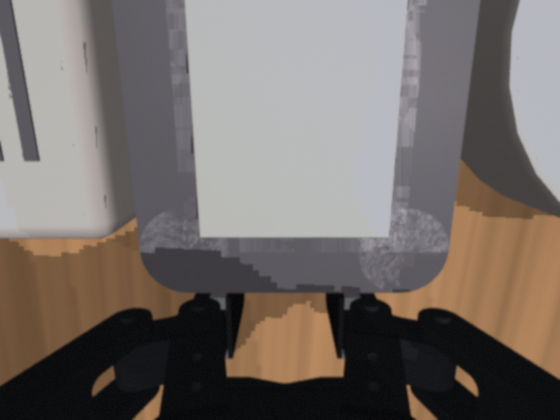

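The box sits square in the gap, clear of both walls, with its centre at about y = +1 mm. I'll push on.

Request:
arm_command --pt "0.06 0 0 0 0 0" --pt "0.15 0 0 0 0 0" --pt "0.25 0 0 0 0 0" --pt "0.35 0 0 0 0 0" --pt "0.45 0 0 0 0 0" --pt "0.55 0 0 0 0 0" --pt "0.62 0 0 0 0 0" --pt "0.66 0 0 0 0 0"

```text
t: 17.4
eef_pos: [548.1, -54.8, 12.9]
eef_rot: [-0.0, 0.686, 0.727, -0.0]
ft_force: [1.4, -2.7, 0.5]
width: 33.9
```

Request:
arm_command --pt "0.06 0 0 0 0 0" --pt "0.14 0 0 0 0 0" --pt "0.22 0 0 0 0 0" --pt "0.3 0 0 0 0 0" --pt "0.38 0 0 0 0 0" --pt "0.45 0 0 0 0 0" --pt "0.5 0 0 0 0 0" --pt "0.53 0 0 0 0 0"

```text
t: 18.2
eef_pos: [544.6, 8.2, 12.9]
eef_rot: [0.0, 0.686, 0.727, -0.0]
ft_force: [0.3, -3.0, 2.1]
width: 34.1
```

```bash
python3 chk.py w6
```

```text
[[-157.77019719    3.95303165]]
label [-77.1  30.6] [-76.9 -30.5] grey [-77.2  49.5] [-76.8 -45.9]
label [-98.4  30.6] [-98.2 -27.5] grey [-98.5  49.7] [-98.1 -46. ]
label [-116.    30.4] [-115.8  -27.5] grey [-116.1   49.6] [-115.7  -46. ]
```

Request:
arm_command --pt "0.02 0 0 0 0 0" --pt "0.035 0 0 0 0 0" --pt "0.05 0 0 0 0 0" --pt "0.065 0 0 0 0 0" --pt "0.08 0 0 0 0 0" --pt "0.095 0 0 0 0 0" --pt "0.105 0 0 0 0 0" --pt "0.11 0 0 0 0 0"

```text
t: 19.05
eef_pos: [543.8, 21.0, 12.9]
eef_rot: [-0.0, 0.687, 0.727, -0.0]
ft_force: [-0.0, -3.4, 1.5]
width: 34.0
```

Request:
arm_command --pt "0.004 0 0 0 0 0" --pt "0.008 0 0 0 0 0" --pt "0.012 0 0 0 0 0" --pt "0.014 0 0 0 0 0" --pt "0.016 0 0 0 0 0" --pt "0.018 0 0 0 0 0" --pt "0.02 0 0 0 0 0" --pt "0.02 0 0 0 0 0"

```text
t: 19.85
eef_pos: [543.7, 23.3, 12.9]
eef_rot: [-0.0, 0.687, 0.727, 0.0]
ft_force: [-0.6, -3.0, 1.4]
width: 34.2
```

Request:
arm_command --pt "0.004 0 0 0 0 0" --pt "0.007 0 0 0 0 0" --pt "0.01 0 0 0 0 0" --pt "0.013 0 0 0 0 0" --pt "0.016 0 0 0 0 0" --pt "0.018 0 0 0 0 0" --pt "0.02 0 0 0 0 0" --pt "0.02 0 0 0 0 0"

```text
t: 20.65
eef_pos: [543.8, 24.1, 12.9]
eef_rot: [0.001, 0.687, 0.727, -0.001]
ft_force: [0.7, -6.8, 0.1]
width: 34.1
```

```bash
python3 chk.py w7
```

```text
[[-141.85206319    3.89336183]]
label [-61.1  30.7] [-60.9 -27.1] grey [-61.1  49.6] [-60.9 -46. ]
label [-82.3  30.7] [-82.2 -27.2] grey [-82.4  49.5] [-82.1 -46.1]
label [-99.9  30.3] [-99.8 -27.2] grey [-100.    49.4] [-99.7 -46. ]
```

View pics/w7.png

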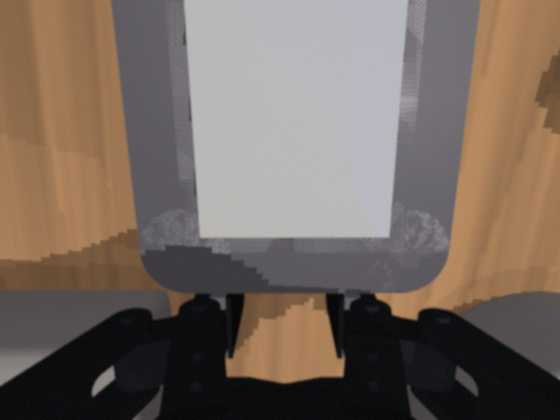

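The force rose to 6.8 N and the TCP stalled at rail x = -141.9, where -141 was expected, so the box has reached the rail. I'll retreat backwards, then up.

Request:
arm_command --pt "-0.03 0 0 0 0 0" --pt "-0.08 0 0 0 0 0" --pt "-0.16 0 0 0 0 0" --pt "-0.24 0 0 0 0 0" --pt "-0.3 0 0 0 0 0" --pt "-0.3 0 0 0 0 0" --pt "-0.3 0 0 0 0 0" --pt "-0.3 0 0 0 0 0"

```text
t: 21.5
eef_pos: [545.6, -10.2, 12.9]
eef_rot: [-0.0, 0.687, 0.727, 0.0]
ft_force: [-0.1, 0.1, -0.3]
width: 34.0
```

Request:
arm_command --pt "0 0 -0.1 0 0 0" --pt "0 0 -0.25 0 0 0" --pt "0 0 -0.4 0 0 0" --pt "0 0 -0.6 0 0 0" --pt "0 0 -0.8 0 0 0" --pt "0 0 -1 0 0 0" --pt "0 0 -1 0 0 0" --pt "0 0 -1 0 0 0"

```text
t: 22.3
eef_pos: [546.2, -10.1, 134.0]
eef_rot: [0.001, 0.686, 0.727, 0.001]
ft_force: [-0.8, 0.3, -0.4]
width: 34.4
```

Request:
arm_command --pt "-0.2 0 -0.2 0 0 0" --pt "-0.4 0 -0.4 0 0 0" --pt "-0.6 0 -0.6 0 0 0" --pt "-0.8 0 -0.7 0 0 0" --pt "-1 0 -0.7 0 0 0" --pt "-1 0 -0.7 0 0 0" --pt "-1 0 -0.7 0 0 0" --pt "-1 0 -0.7 0 0 0"

```text
t: 23.1
eef_pos: [551.7, -129.3, 215.8]
eef_rot: [-0.001, 0.686, 0.727, -0.0]
ft_force: [0.4, 0.4, -1.1]
width: 34.1
```

Run:
```python
from h import *
w,ci=look('wrist','w8'); t,_=look('top','t8')
label('wrist',w,ci,rail(-70,2,0)[:2]); label('top',t,None,rail(-70,2,0)[:2])
cv2.imwrite('pics/v8.png',np.hstack([cv2.resize(t[80:300,90:360],(400,326),interpolation=2),cv2.resize(w,(400,326))]))
```

```text
wrist label size [107.7 118. ] rail xy [-211.6  111.1] ang err 0.004
top label size [ 78.9 108.4] rail xy [-70.    4.8] ang err -0.032
```

View pics/v8.png

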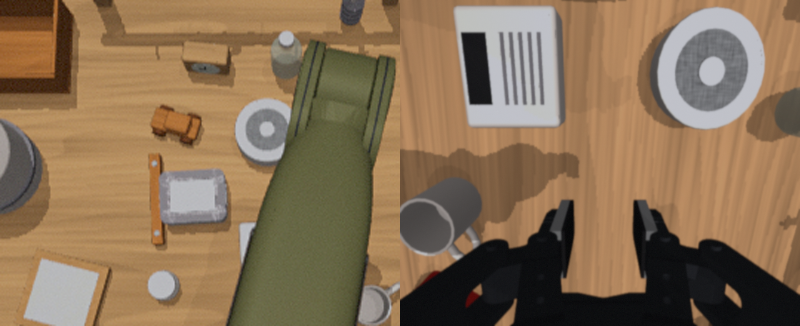

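The top view shows the box through the gap and square against the rail, with its label centre at rail x = -70. The jar, car and clock have not moved, and the arm is clear.

```bash
python3 -c "
from rig import r
print(r.hand_in())"
```

```text
the job is handed in; nothing more can be done
None
```

The lunch box went lengthwise through the gap and now rests flat and square against the stop rail, with the fingers clear. I handed the job in at about 23 s; no verdict is reported.

I pushed the box's robot-facing side with the half-open fingers to bring it onto the gap line. Then I pushed its rear face with both fingertips, which squared it, and took it through the gap to the rail.

**Last checks:**
- **Against the rail:** the force rose to 6.8 N and the arm stalled where contact was expected. The top camera put the box centre 70.0 mm before the rail origin.
- **Sideways offset:** with the fingers still on the box, the wrist camera gave +1.8 mm. After retreat, the top camera's lid-label fit gave +4.8 mm.
- **Squareness:** the wrist view showed about 0 rad off square, and the top camera's label fit gave -0.03 rad. Both offsets and both angles are within limits.
- **Bystanders:** by eye, none had moved in the last picture. I did not measure them again.

**Checks that disagreed:**
- The automatic label fit was unreliable when the arm hid part of the lid, or when it picked up the white dock instead, as the wrist fit did on the last look. I used hand-picked or edge-based measurements there.
- The dock's top measured about 110 mm across where the text says 120 mm. I put this down to rounded edges, and it did not affect the passage.

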